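# Find the rocking corner of the weighing slab and shim it

### The job

The stone weighing slab has to stand firm before the balance goes back on it, but one of its four corners rocks. Press the corners of the slab down with a fingertip until you find the one that gives, then press the thumb tab of that corner's shim down flat so that the slab stands level and solid. Only press: nothing is to be lifted. Leave the other three shims up, and do not push the slab, the weighing bottle on it or the things around it out of place.

Things in the scene. Friction and masses are not known exactly. Their poses are not given: they have to be found in the camera images.
- slab: Stone weighing slab, 160 mm (its x, away from the robot) by 220 mm (its y, to the left), 22 mm thick, about 2.2 kg, loose on four 18 mm steel feet on round black rubber pads. Origin at worktop height under its middle; its top is 46 mm above. One pad, any of the four, has gone soft but looks like the rest: about 4 N on that corner rocks it 4 mm down (0.04 rad); let go, it comes back level.
- corner_near_left (a point): near left corner: point on the slab's top right above that foot (slab frame x = -58, y = 90, z = 46 mm), the place to press when trying it. A firm corner does not give.
- corner_near_right (a point): near right corner: point on the slab's top right above that foot (slab frame x = -58, y = -90, z = 46 mm), the place to press when trying it. A firm corner does not give.
- corner_far_left (a point): far left corner: point on the slab's top right above that foot (slab frame x = 58, y = 90, z = 46 mm), the place to press when trying it. A firm corner does not give.
- corner_far_right (a point): far right corner: point on the slab's top right above that foot (slab frame x = 58, y = -90, z = 46 mm), the place to press when trying it. A firm corner does not give.
- shim_near_left (a joint): Shim of the near left corner: steel bell crank on a pin along slab x, 30 mm outward of that foot, 40 mm above the worktop; a thumb tab 22 mm wide and a short leg below. Rad: 0 to 0.04 at the start, tab raised 34 degrees; 0.6 tab flat; stop 0.65. Turns at 1 to 4 N, stays put; polished, with a nylon heel, so it slides easily. Flat, the leg reaches 4 mm below the feet: props the soft corner solid and level, jacks a firm one up.
- shim_near_right (a joint): Shim of the near right corner: steel bell crank on a pin along slab x, 30 mm outward of that foot, 40 mm above the worktop; a thumb tab 22 mm wide and a short leg below. Rad: 0 to 0.04 at the start, tab raised 34 degrees; 0.6 tab flat; stop 0.65. Turns at 1 to 4 N, stays put; polished, with a nylon heel, so it slides easily. Flat, the leg reaches 4 mm below the feet: props the soft corner solid and level, jacks a firm one up.
- shim_far_left (a joint): Shim of the far left corner: steel bell crank on a pin along slab x, 30 mm outward of that foot, 40 mm above the worktop; a thumb tab 22 mm wide and a short leg below. Rad: 0 to 0.04 at the start, tab raised 34 degrees; 0.6 tab flat; stop 0.65. Turns at 1 to 4 N, stays put; polished, with a nylon heel, so it slides easily. Flat, the leg reaches 4 mm below the feet: props the soft corner solid and level, jacks a firm one up.
- shim_far_right (a joint): Shim of the far right corner: steel bell crank on a pin along slab x, 30 mm outward of that foot, 40 mm above the worktop; a thumb tab 22 mm wide and a short leg below. Rad: 0 to 0.04 at the start, tab raised 34 degrees; 0.6 tab flat; stop 0.65. Turns at 1 to 4 N, stays put; polished, with a nylon heel, so it slides easily. Flat, the leg reaches 4 mm below the feet: props the soft corner solid and level, jacks a firm one up.
- tab_near_left (a point): Point on the upper face of the near left shim's thumb tab, 56 mm from the pin, 6 mm short of the tab's end; it moves with the tab, which swings outward (+y of the slab) and down. Raised: 43 mm outward of the pin, 76 mm above the worktop; flat: 56 mm outward, level with the slab's top (46 mm above the worktop).
- tab_near_right (a point): Point on the upper face of the near right shim's thumb tab, 56 mm from the pin, 6 mm short of the tab's end; it moves with the tab, which swings outward (-y of the slab) and down. Raised: 43 mm outward of the pin, 76 mm above the worktop; flat: 56 mm outward, level with the slab's top (46 mm above the worktop).
- tab_far_left (a point): Point on the upper face of the far left shim's thumb tab, 56 mm from the pin, 6 mm short of the tab's end; it moves with the tab, which swings outward (+y of the slab) and down. Raised: 43 mm outward of the pin, 76 mm above the worktop; flat: 56 mm outward, level with the slab's top (46 mm above the worktop).
- tab_far_right (a point): Point on the upper face of the far right shim's thumb tab, 56 mm from the pin, 6 mm short of the tab's end; it moves with the tab, which swings outward (-y of the slab) and down. Raised: 43 mm outward of the pin, 76 mm above the worktop; flat: 56 mm outward, level with the slab's top (46 mm above the worktop).
- weigh_bottle: Small glass weighing bottle with a knobbed stopper, 39 mm across, 65 mm tall, standing on the slab near its middle; origin at the centre of its underside. To be left alone.
- petri_1: Petri dish, 70 mm across, 16 mm high, on the worktop in front of the slab; origin at the centre of its underside. Bystander.
- stopper_3: Grey rubber stopper, 28 mm across, 30 mm high, on the worktop near the slab; origin at the centre of its underside. Bystander.
- beaker_11: Small glass beaker with yellow liquid, 59 x 66 x 72 mm, on the worktop to the right of the slab; origin at the centre of its underside. Bystander.
- tweezers: Steel tweezers, 130 mm long, lying on the worktop to the right of the slab; origin at the centre of the underside. Bystander.
- stopper_1: Small red rubber stopper, 24 mm across, 26 mm high, on the worktop behind the slab; origin at the centre of its underside. Bystander.

How it is judged:
By the outcome, as a careful person would: the job done as asked, in the order asked, and still so for the second after the job is handed in, with the robot touching nothing.
It also fails if it takes over 54 s, if anything falls off the work surface, if the arm or the gripper's body presses on something with over 40 N, if the wrist force passes 120 N, or if a joint passes its speed limit or range.

### The arm

A 6-joint arm with a two-finger parallel gripper is mounted at the origin on a cart in front of the work surface, level with it; the furniture and walls round the work are solid. World frame = base frame: x ahead of the robot, y to its left, z up, the work surface at z = 0. Lengths are in mm, angles in rad, forces in N, time in s.
With the tool pointing down it reaches from about 400 to 925 mm from the base axis. Payload 12.5 kg.
Tool frame: the origin (TCP) lies midway between the tips of the shut fingers; the grasp point (between the pads) lies 19 mm behind it; z points along the fingers, y is the line along which they close (so a half turn about z gives the same grasp; the last joint's range is limited). The gripper opens to 95 mm and grips with 3 to 60 N. Pads are 20 mm wide; open, the fingers measure 119 mm over their backs; the gripper's body (75 mm by 180 mm) begins 59 mm behind the grasp point.
Start: joints at [-1.448, 0.491, 1.559, -0, 1.092, -0.106], TCP at [141.778, -608.725, 214.661] pointing down, gripper open.
Joint ranges: [-3.1, 3.1], [-0.84, 2.19], [0.05, 2.79], [-1.13, 4.28], [0.06, 2.93], [-2.69, 2.69]. Speed limits (rad/s): [2.22, 2.22, 2.79, 3.14, 3.14, 3.14].

### API

Orientations are given as [roll, pitch, yaw] about the fixed x, y, z axes, in that order (R = Rz(yaw) Ry(pitch) Rx(roll)).
In Python, from cell import state, read_camera, camera_info, env gives the robot as it stands.
- The arm moves only by the tool move_arm, never from a script. Its argument "commands" is a list of rows, each a list of 3 entries, a list of its own where there are three numbers: the shift along the world's x, y, z in cm, then the turn, a rotation vector about the world's x, y, z in degrees, then the opening, from 0 (shut) to 1 (fully open). A call has 1 to 10 rows; each row shifts and turns the commanded pose from where the row before left it; what a row does not reach is not made up. A row lasts 1/10 s, in which the tool goes at most 50 mm and 8.59 degrees, less where a joint would pass 70% of its speed; a pose out of reach is approached as far as the arm can. A call with a gripper value outside its range is refused whole. The fingers move at their own pace and stop on an object; the grip force is fixed at half the most. Time passes only in rows, so rows that do not move let the fingers close. It gives the time, the measured TCP pose, the force, the opening and the grip force at its end, in the units of the state.
- state(): the state, without advancing time (a new reading comes with each control period).
- read_camera(name): name is "scene" or "top"; returns the picture (480x640x3 uint8, blue, green, red); there is no depth.
- camera_info(name): a dict with "K" (3x3 intrinsics, pixels), "k1" (the pictures are not rectified: a ray, as slopes to the right and down, at radius r is drawn at 1 + k1 r^2 times it, then the intrinsics apply), "cam_to_world" (4x4, takes a point from camera to world coordinates). Camera axes: x right, y down, z forward; pixel columns grow to the right and rows downward; lengths in mm; the calibration is good to about 2 mm. A picture is of the moment at which its call begins. camera_info takes no time and is no camera call.
- env.job_done(): hands the job in; it is judged then, once.
The state is a dict: "t": time; "joints": joint angles; "qvel": joint speeds; "tau": joint torques, N m; "eef_pos": TCP position; "tcp_rot": TCP orientation; "ft_force": force on the tool from outside, world axes, zero at the start; "moment": the same for the moment, N m; "opening": opening from 0.0 (shut) to 1.0 (fully open); "grip_force": force on a finger pad.
Only numpy, scipy, OpenCV 4.12 (cv2) and the standard library are available. Lean on these libraries where they do the work, as an engineer would, in place of code of your own. Each camera call takes 0.05 s, during which the arm holds its last target. There are 200 camera calls.

## Working session

There is one attempt and no reset: what is moved stays moved. The work goes in short steps, Python scripts to look and compute and a tool call to move; the robot and the scene stay as the last step left them, time stands still between calls to the robot, and variables do not carry over. Pictures are saved under pics/ and viewed, at most 10 in all, crops included, and the job is handed in when it is done.

Besides the shell and the picture viewer there is one more tool, called as a command line: name --argument value ..., lists and objects as JSON in quotes. move_arm: Moves the arm, as the interface text tells. Its arguments: {"type":"object","properties":{"commands":{"type":"array"}},"required":["commands"]}

```bash
mkdir -p pics; python3 - <<'E'
from cell import *
import cv2
for n in("scene","top"):
    cv2.imwrite(f"pics/{n}0.png",read_camera(n)); i=camera_info(n); print(n,i)
print(state())
E
```

```text
scene {'K': array([[466.78875519,   0.        , 316.09117087],
       [  0.        , 466.78875519, 244.02222404],
       [  0.        ,   0.        ,   1.        ]]), 'k1': -0.1030960626546934, 'cam_to_world': array([[-9.19196198e-01, -1.73785102e-01,  3.53379524e-01,
         1.67867710e+02],
       [-3.93202325e-01,  4.54444722e-01, -7.99294643e-01,
         7.83887134e+02],
       [-2.16859583e-02, -8.73658248e-01, -4.86056566e-01,
         6.22901073e+02],
       [ 0.00000000e+00,  0.00000000e+00,  0.00000000e+00,
         1.00000000e+00]])}
top {'K': array([[572.78189431,   0.        , 316.30002884],
       [  0.        , 572.78189431, 234.2451056 ],
       [  0.        ,   0.        ,   1.        ]]), 'k1': 0.009171137497175455, 'cam_to_world': array([[ 1.05137486e-02, -9.91206667e-01,  1.31904529e-01,
         3.70730056e+02],
       [-9.99651038e-01, -1.36156768e-02, -2.26365985e-02,
        -4.89448426e+01],
       [ 2.42335168e-02, -1.31620504e-01, -9.91003925e-01,
         1.29746250e+03],
       [ 0.00000000e+00,  0.00000000e+00,  0.00000000e+00,
         1.00000000e+00]])}
{'t': 0.1, 'joints': array([-1.44758224e+00,  4.91459492e-01,  1.55937629e+00,  3.69253990e-06,
        1.09168446e+00, -1.05621094e-01]), 'qvel': array([ 0.00018334, -0.00241378, -0.00201335, -0.00118363,  0.0006294 ,
        0.0003884 ]), 'tau': array([ 1.92745967e-03, -6.13623476e+01, -2.58606470e+01,  6.93418784e-02,
        4.70337225e-02, -5.62539071e-05]), 'eef_pos': array([ 141.76183129, -608.49999023,  214.14910826]), 'tcp_rot': array([-3.14067058e+00, -1.01047744e-04,  2.28833435e-01]), 'ft_force': array([-0.16806937,  0.08749635,  0.00638343]), 'moment': array([-0.0556722 , -0.01853103,  0.03345015]), 'grip_force': 0.0, 'opening': 0.9983258214694056}
```

View pics/top0.png

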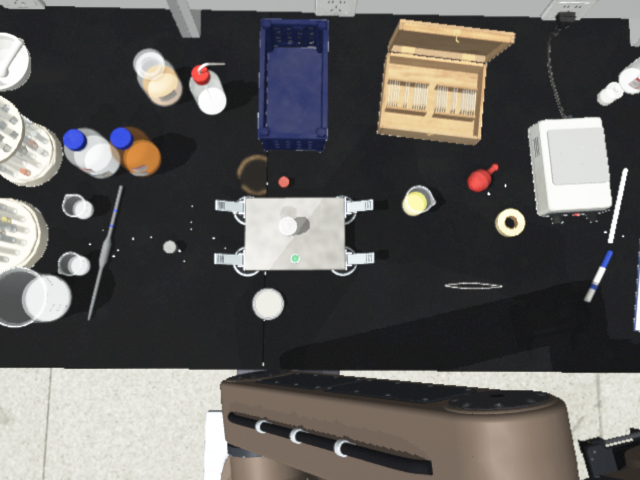

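View pics/scene0.png

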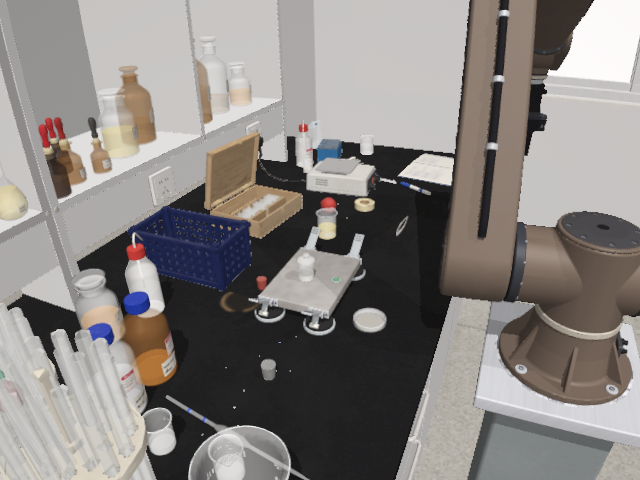

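The top view shows the slab at about (245..345, 197..271), with four tabs at about (225,205), (365,205), (225,259) and (365,258). The bottle is at (289,226) and the petri dish at (268,304). Next, an enlarged crop.

```bash
python3 - <<'E'
import cv2
a=cv2.imread("pics/top0.png")[180:290,205:385]
cv2.imwrite("pics/crop.png",cv2.resize(a,None,fx=4.4,fy=4.4,interpolation=cv2.INTER_CUBIC))
E
cat > h.py <<'E'
import numpy as np
from cell import *
def w(name,u,v,z):
    i=camera_info(name);K=i["K"];T=i["cam_to_world"]
    d=np.array([(u-K[0,2])/K[0,0],(v-K[1,2])/K[1,1]]);s=d.copy()
    for _ in range(10): s=d/(1+i["k1"]*(s@s))
    r=T[:3,:3]@[s[0],s[1],1]; return T[:3,3]+r*(z-T[2,3])/r[2]
E
```

```text
(no output)
```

View pics/crop.png

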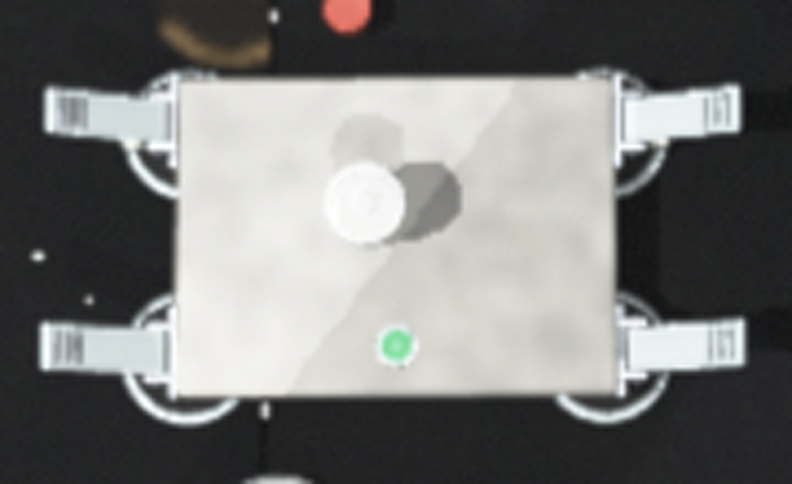

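The crop shows slab corners at (177,78), (614,76), (617,395) and (174,395), and tab end middles at (46,109), (740,108), (42,345) and (744,342).

```bash
python3 - <<'E'
from h import *
f=lambda u,v,z:w("top",205+(u+.5)/4.4-.5,180+(v+.5)/4.4-.5,z)
c=[f(177,78,46),f(614,76,46),f(617,395,46),f(174,395,46)]
FL,FR,NR,NL=c
for n,p in zip("FL FR NR NL".split(),c):print(n,p.round(1))
print([np.linalg.norm(a-b).round(1) for a,b in((FL,FR),(FR,NR),(NR,NL),(NL,FL))])
o=sum(c)/4; ey=(FL+NL-FR-NR)[:2];yaw=np.arctan2(-ey[0],ey[1]);print("o",o.round(1),"yaw",yaw)
R=np.array([[np.cos(yaw),-np.sin(yaw)],[np.sin(yaw),np.cos(yaw)]])
for n,x,y in(("NL",-58,90),("NR",-58,-90),("FL",58,90),("FR",58,-90)):
    s=np.sign(y); print(n,"corner",(o[:2]+R@[x,y]).round(1),"tab up",(o[:2]+R@[x,y+s*73]).round(1),"flat",(o[:2]+R@[x,y+s*86]).round(1))
for n,u,v in(("FL",46,109),("FR",740,108),("NL",42,345),("NR",744,342)):print("tab end",n,f(u,v,79).round(1))
print("bottle top",f(368,200,111).round(1))
E
```

```text
FL [617.6  81.8  46. ]
FR [ 622.1 -138.7   46. ]
NR [ 460.6 -140.8   46. ]
NL [457.9  78.9  46. ]
[np.float64(220.5), np.float64(161.5), np.float64(219.8), np.float64(159.8)]
o [539.5 -29.7  46. ] yaw 0.01612897900151823
NL corner [480.1  59.3] tab up [478.9 132.3] flat [478.7 145.3]
NR corner [ 483.  -120.6] tab up [ 484.2 -193.6] flat [ 484.4 -206.6]
FL corner [596.1  61.2] tab up [594.9 134.2] flat [594.7 147.2]
FR corner [ 599.  -118.8] tab up [ 600.2 -191.8] flat [ 600.4 -204.7]
tab end FL [594.7 141.8  79. ]
tab end FR [ 600.3 -198.5   79. ]
tab end NL [479.  139.8  79. ]
tab end NR [ 484.7 -200.2   79. ]
bottle top [547.2 -17.1 111. ]
```

move_arm --commands '[[[2.4, 3.4, 0], [0, 0, -1.2], 0], [[2.4, 3.4, 0], [0, 0, -1.2], 0], [[2.4, 3.4, 0], [0, 0, -1.2], 0], [[2.4, 3.4, 0], [0, 0, -1.2], 0], [[2.4, 3.4, 0], [0, 0, -1.2], 0], [[2.4, 3.4, 0], [0, 0, -1.2], 0], [[2.4, 3.4, 0], [0, 0, -1.2], 0], [[2.4, 3.4, 0], [0, 0, -1.2], 0], [[2.4, 3.4, 0], [0, 0, -1.2], 0], [[2.4, 3.4, 0], [0, 0, -1.2], 0]]'

```text
t: 1.1
eef_pos: [382.4, -267.2, 214.6]
tcp_rot: [-3.142, 0.0, 0.018]
ft_force: [-0.3, -0.3, 0.2]
opening: 0.217
grip_force: 0.0
```

move_arm --commands '[[[2.5, 3.7, -0.5], [0, 0, 0], 0], [[2.5, 3.7, -1], [0, 0, 0], 0], [[2.5, 3.7, -1], [0, 0, 0], 0], [[2.5, 3.6, -2], [0, 0, 0], 0], [[0, 0, -4], [0, 0, 0], 0], [[0, 0, -4], [0, 0, 0], 0], [[0, 0, -2], [0, 0, 0], 0], [[0, 0, -1], [0, 0, 0], 0], [[0, 0, -0.5], [0, 0, 0], 0], [[0, 0, 0], [0, 0, 0], 0]]'

```text
t: 2.1
eef_pos: [481.9, -121.9, 54.8]
tcp_rot: [3.141, -0.0, 0.019]
ft_force: [0.6, 0.3, 0.6]
opening: 0.002
grip_force: 0.0
```

move_arm --commands '[[[0, 0, -0.3], [0, 0, 0], 0], [[0, 0, -0.2], [0, 0, 0], 0], [[0, 0, -0.1], [0, 0, 0], 0], [[0, 0, -0.1], [0, 0, 0], 0], [[0, 0, -0.1], [0, 0, 0], 0], [[0, 0, 0], [0, 0, 0], 0]]'

```text
t: 2.7
eef_pos: [481.8, -121.7, 46.6]
tcp_rot: [3.142, 0.0, 0.019]
ft_force: [-0.7, 1.0, 0.0]
opening: 0.003
grip_force: 0.0
```

move_arm --commands '[[[0, 0, -0.1], [0, 0, 0], 0], [[0, 0, 0], [0, 0, 0], 0], [[0, 0, 0], [0, 0, 0], 0]]'

```text
t: 3.0
eef_pos: [481.8, -121.7, 46.2]
tcp_rot: [3.141, -0.0, 0.019]
ft_force: [-1.9, 0.9, 9.2]
opening: 0.003
grip_force: 4.6
```

move_arm --commands '[[[0, 0, -0.1], [0, 0, 0], 0], [[0, 0, 0], [0, 0, 0], 0], [[0, 0, 0], [0, 0, 0], 0]]'

```text
t: 3.3
eef_pos: [481.9, -121.8, 46.1]
tcp_rot: [3.141, -0.001, 0.019]
ft_force: [-5.4, 1.3, 23.3]
opening: 0.005
grip_force: 12.0
```

move_arm --commands '[[[0, 0, 0.6], [0, 0, 0], 0], [[0, 2, 2.6], [0, 0, 0], 0], [[0, 4, 0], [0, 0, 0], 0], [[0, 4, 0], [0, 0, 0], 0], [[0, 4, 0], [0, 0, 0], 0], [[0, 3, 0], [0, 0, 0], 0], [[0, 1, -1.6], [0, 0, 0], 0], [[-0.2, 0, -1.2], [0, 0, 0], 0], [[0, 0, -0.1], [0, 0, 0], 0], [[0, 0, 0], [0, 0, 0], 0]]'

```text
t: 4.3
eef_pos: [479.8, 58.2, 47.7]
tcp_rot: [3.142, 0.0, 0.019]
ft_force: [-0.6, 0.1, -1.0]
opening: 0.003
grip_force: 0.0
```

move_arm --commands '[[[0, 0, -0.1], [0, 0, 0], 0], [[0, 0, 0], [0, 0, 0], 0], [[0, 0, 0], [0, 0, 0], 0]]'

```text
t: 4.6
eef_pos: [480.0, 58.0, 47.0]
tcp_rot: [3.141, -0.001, 0.019]
ft_force: [0.5, 0.6, 0.3]
opening: 0.003
grip_force: 0.0
```

move_arm --commands '[[[0, 0, -0.1], [0, 0, 0], 0], [[0, 0, 0], [0, 0, 0], 0], [[0, 0, 0], [0, 0, 0], 0]]'

```text
t: 4.9
eef_pos: [479.9, 58.2, 45.7]
tcp_rot: [3.141, -0.0, 0.019]
ft_force: [0.0, 0.4, 0.7]
opening: 0.004
grip_force: 0.4
```

move_arm --commands '[[[0, 0, -0.1], [0, 0, 0], 0], [[0, 0, 0], [0, 0, 0], 0], [[0, 0, 0], [0, 0, 0], 0]]'

```text
t: 5.2
eef_pos: [479.6, 58.3, 44.7]
tcp_rot: [3.142, 0.0, 0.019]
ft_force: [-1.2, 0.6, 2.5]
opening: -0.0
grip_force: 1.4
```

move_arm --commands '[[[0, 0, -0.1], [0, 0, 0], 0], [[0, 0, 0], [0, 0, 0], 0], [[0, 0, 0], [0, 0, 0], 0]]'

```text
t: 5.5
eef_pos: [479.5, 58.4, 43.7]
tcp_rot: [3.142, 0.001, 0.019]
ft_force: [-2.1, 2.1, 4.3]
opening: 0.004
grip_force: 2.3
```

NL sinks under about 4 N, while NR took 23 N and stayed put. The soft corner is near left, so I'll go to its tab.

move_arm --commands '[[[0, 0, 0.5], [0, 0, 0], 0], [[0, 0, 1], [0, 0, 0], 0], [[0, 0, 2.5], [0, 0, 0], 0], [[0, 2, 1.5], [0, 0, 0], 0], [[0, 3, 0], [0, 0, 0], 0], [[0, 2.5, 0], [0, 0, 0], 0], [[0, 0, -0.5], [0, 0, 0], 0], [[0, 0, -0.5], [0, 0, 0], 0], [[0, 0, 0], [0, 0, 0], 0]]'

```text
t: 6.4
eef_pos: [479.5, 132.6, 88.2]
tcp_rot: [3.141, 0.001, 0.019]
ft_force: [-0.4, 0.6, 0.7]
opening: 0.005
grip_force: 0.0
```

```bash
python3 - <<'E'
from h import *
import cv2
a=read_camera("scene")[200:350,230:410]
cv2.imwrite("pics/s1.png",cv2.resize(a,None,fx=4,fy=4,interpolation=cv2.INTER_CUBIC))
E
```

```text
(no output)
```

View pics/s1.png

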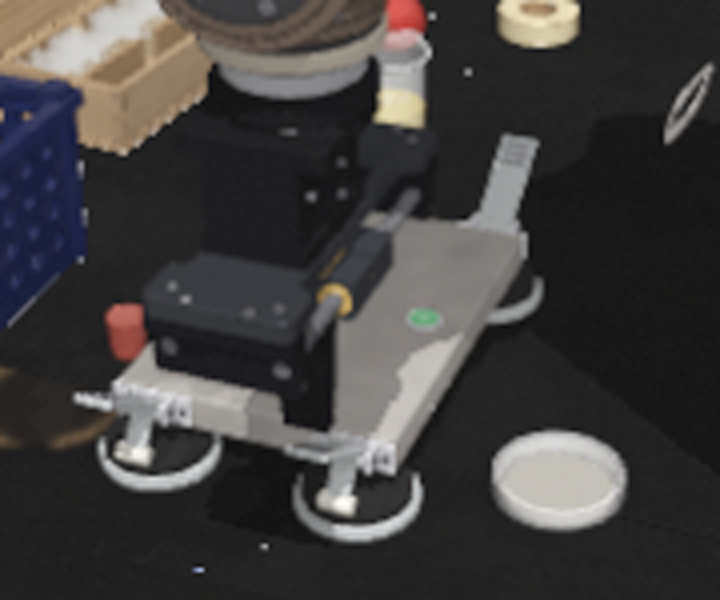

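The fingertip (310,425) is just above the near-left tab, and the slab is level. Pressing along the tab's arc.

move_arm --commands '[[[0, 0, -0.4], [0, 0, 0], 0], [[0, 0, -0.3], [0, 0, 0], 0], [[0, 0.1, -0.3], [0, 0, 0], 0], [[0, 0.2, -0.3], [0, 0, 0], 0], [[0, 0.2, -0.3], [0, 0, 0], 0], [[0, 0.2, -0.3], [0, 0, 0], 0]]'

```text
t: 7.05
eef_pos: [479.8, 140.5, 69.4]
tcp_rot: [3.142, -0.0, 0.019]
ft_force: [-0.4, -1.2, -0.4]
opening: 0.003
grip_force: 0.3
```

move_arm --commands '[[[0, 0.1, -0.3], [0, 0, 0], 0], [[0, 0.1, -0.3], [0, 0, 0], 0], [[0, 0.1, -0.3], [0, 0, 0], 0], [[0, 0.1, -0.3], [0, 0, 0], 0], [[0, 0, 0], [0, 0, 0], 0]]'

```text
t: 7.55
eef_pos: [479.6, 144.4, 57.3]
tcp_rot: [3.141, 0.001, 0.02]
ft_force: [0.5, -0.4, -0.3]
opening: 0.005
grip_force: 0.0
```

move_arm --commands '[[[0, 0.1, -0.3], [0, 0, 0], 0], [[0, 0, -0.3], [0, 0, 0], 0]]'

```text
t: 7.75
eef_pos: [479.9, 145.4, 51.6]
tcp_rot: [3.142, -0.0, 0.019]
ft_force: [-0.3, 0.1, 1.1]
opening: 0.006
grip_force: 0.4
```

```bash
python3 - <<'E'
from h import *
import cv2
a=read_camera("scene")[260:350,260:380]
cv2.imwrite("pics/s2.png",cv2.resize(a,None,fx=6,fy=6,interpolation=cv2.INTER_CUBIC))
E
```

```text
(no output)
```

View pics/s2.png

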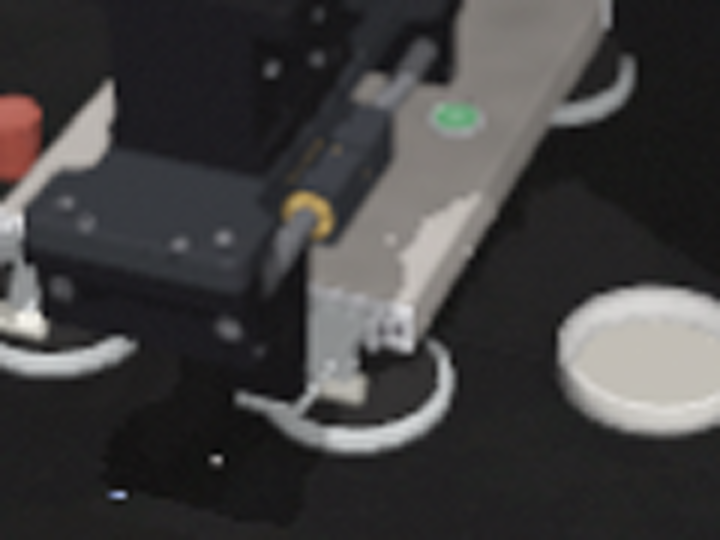

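The tab's edge, at (240,398)–(310,395), is under the finger and has swung down. Continuing to flat.

move_arm --commands '[[[0, 0, -0.2], [0, 0, 0], 0], [[0, 0, -0.2], [0, 0, 0], 0], [[0, 0, -0.1], [0, 0, 0], 0], [[0, 0, 0], [0, 0, 0], 0]]'

```text
t: 8.2
eef_pos: [479.7, 145.2, 46.5]
tcp_rot: [3.141, 0.0, 0.019]
ft_force: [0.4, -0.5, 0.3]
opening: 0.0
grip_force: 0.0
```

move_arm --commands '[[[0, 0, -0.1], [0, 0, 0], 0], [[0, 0, 0], [0, 0, 0], 0], [[0, 0, 0], [0, 0, 0], 0]]'

```text
t: 8.5
eef_pos: [479.7, 145.3, 45.7]
tcp_rot: [3.141, 0.0, 0.019]
ft_force: [-0.6, 0.2, -0.1]
opening: 0.002
grip_force: 0.0
```

move_arm --commands '[[[0, 0, -0.1], [0, 0, 0], 0], [[0, 0, 0], [0, 0, 0], 0], [[0, 0, 0], [0, 0, 0], 0]]'

```text
t: 8.8
eef_pos: [479.7, 145.3, 44.6]
tcp_rot: [3.141, 0.0, 0.019]
ft_force: [-0.0, 0.2, -0.2]
opening: 0.005
grip_force: 0.0
```

move_arm --commands '[[[0, 0, 0.5], [0, 0, 0], 0], [[0, 0, 2.5], [0, 0, 0], 0], [[0, 0, 2], [0, 0, 0], 0], [[0, -4, 0], [0, 0, 0], 0], [[0, -4.6, -2], [0, 0, 0], 0], [[0, 0, -2.2], [0, 0, 0], 0], [[0, 0, -0.4], [0, 0, 0], 0], [[0, 0, -0.1], [0, 0, 0], 0], [[0, 0, 0], [0, 0, 0], 0]]'

```text
t: 9.7
eef_pos: [480.0, 60.1, 48.3]
tcp_rot: [3.142, -0.001, 0.02]
ft_force: [0.4, 0.8, -0.7]
opening: 0.007
grip_force: 0.0
```

move_arm --commands '[[[0, 0, -0.1], [0, 0, 0], 0], [[0, 0, 0], [0, 0, 0], 0], [[0, 0, 0], [0, 0, 0], 0]]'

```text
t: 10.0
eef_pos: [479.9, 59.8, 47.1]
tcp_rot: [3.141, -0.001, 0.02]
ft_force: [0.8, 0.2, -0.2]
opening: 0.006
grip_force: 0.0
```

Testing the corner again lightly.

move_arm --commands '[[[0, 0, -0.1], [0, 0, 0], 0], [[0, 0, 0], [0, 0, 0], 0], [[0, 0, 0], [0, 0, 0], 0]]'

```text
t: 10.3
eef_pos: [479.9, 59.6, 46.1]
tcp_rot: [-3.142, -0.001, 0.019]
ft_force: [-0.6, 2.1, 6.7]
opening: 0.005
grip_force: 3.2
```

move_arm --commands '[[[0, 0, -0.1], [0, 0, 0], 0], [[0, 0, 0], [0, 0, 0], 0], [[0, 0, 0], [0, 0, 0], 0]]'

```text
t: 10.6
eef_pos: [479.9, 59.7, 45.8]
tcp_rot: [-3.142, -0.001, 0.019]
ft_force: [-4.1, 1.5, 18.9]
opening: 0.001
grip_force: 9.6
```

The corner now holds 19 N. Retreating and checking.

move_arm --commands '[[[0, 0, 0.5], [0, 0, 0], 0], [[0, 0, 2.5], [0, 0, 0], 0], [[0, 0, 4], [0, 0, 0], 0], [[0, 0, 4], [0, 0, 0], 0], [[0, 0, 4], [0, 0, 0], 0], [[-1, -4, 0], [0, 0, 0], 0], [[-1, -4, 0], [0, 0, 0], 0], [[-1, -4, 0], [0, 0, 0], 0], [[-1, -4, 0], [0, 0, 0], 0], [[-1, -4, 0], [0, 0, 0], 0]]'

```text
t: 11.6
eef_pos: [429.1, -142.0, 194.9]
tcp_rot: [3.141, -0.0, 0.02]
ft_force: [0.7, 0.7, -0.6]
opening: 0.001
grip_force: 0.0
```

move_arm --commands '[[[-1, -4, 0], [0, 0, 0], 0], [[-1, -4, 0], [0, 0, 0], 0], [[-1, -4, 0], [0, 0, 0], 0], [[-1, -4, 0], [0, 0, 0], 0], [[-1, -4, 0], [0, 0, 0], 0], [[0, -4, 0], [0, 0, 0], 0], [[0, -4, 0], [0, 0, 0], 0], [[0, 0, 0], [0, 0, 0], 0]]'

```text
t: 12.4
eef_pos: [379.3, -424.6, 194.3]
tcp_rot: [3.14, -0.0, 0.016]
ft_force: [0.6, 0.2, 0.8]
opening: 0.004
grip_force: 0.0
```

```bash
python3 - <<'E'
from h import *
import cv2
a=read_camera("scene")[210:345,230:410]; t=read_camera("top")[180:315,205:385]
r=lambda i:cv2.resize(i,None,fx=2.2,fy=2.2,interpolation=cv2.INTER_CUBIC)
cv2.imwrite("pics/s3.png",np.vstack([r(a),r(t)]))
E
```

```text
(no output)
```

View pics/s3.png

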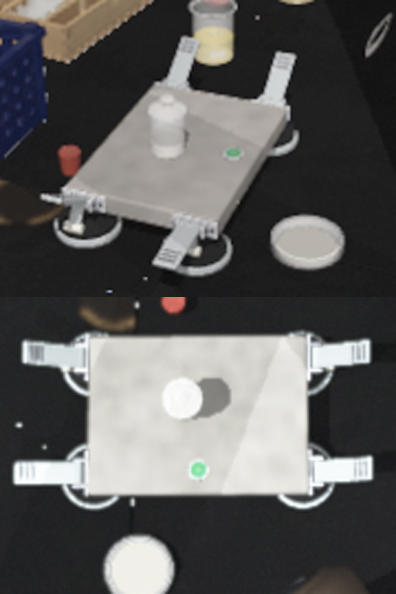

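The near-left tab lies flat, with its end at (15,471) in the lower view. The other three tabs are up, and the slab, bottle and petri dish haven't moved.

```bash
python3 -c "
from cell import env
print(env.job_done())"
```

```text
the job is handed in; nothing more can be done
None
```

The near left corner was the soft one: I pressed its shim tab flat, the corner then held 19 N without giving, the other three shims are still up, and I handed the job in at about 12.5 s.

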